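Take the red marker from behind its spring flap and lay it in the pen rest

ROBOT

A 6-joint arm with a two-finger parallel gripper is mounted at the origin on a cart in front of the work surface, level with it; the furniture and walls round the work are solid. World frame = base frame: x ahead of the robot, y to its left, z up, the work surface at z = 0. Lengths are in mm, angles in rad, forces in N, time in s.
With the tool pointing down it reaches from about 250 to 800 mm from the base axis. Payload 8.5 kg.
Tool frame: the origin (TCP) lies at the very end of the fingers, on their centre line; the grasp point (between the pads) lies robot.grasp_offset behind it (robot.grasp_offset is the distance from the TCP to the grasp point, in mm); y points along the fingers, z is the direction in which the jaws open and shut, and the axes are right-handed (so a half turn about y gives the same grasp; the last joint's range is limited). The gripper opens to 85 mm and grips with 20 to 120 N. Pads are 22 mm wide; open, the fingers measure 114 mm over their backs; the gripper's body (76 mm by 85 mm) begins 54 mm behind the grasp point. The pads swing forward as they close: fully open they stand 13 mm farther back than shut.
Start: joints at [0, 0.238, -0.013, 1.319, 0, 1.571], TCP at [524.953, -0, 202.076] pointing down, gripper open.
Joint ranges: [-2.66, 2.66], [-1.03, 1.9], [-1.14, 1.46], [-1.82, 2.27], [-1.45, 1.34], [-3.14, 3.14]. Speed limits (rad/s): [2.22, 2.22, 2.79, 3.14, 3.14, 3.14].

INTERFACE

Orientations are given as a 3x3 rotation matrix whose columns are the frame's x, y, z axes.
In Python, from bench import robot gives the robot as it stands.
- The arm moves only by the tool move_arm, never from a script. Its argument "deltas" is a list of rows, each a list of 5 numbers: the shift along the tool's x, y, z in cm, then the turn about the tool's y in degrees, then the opening, from -1 (shut) to 1 (fully open). In form: [[x, y, z, yaw, claw], ...]. A call has 1 to 20 rows; each row is the pose to reach, as a shift and turn from the pose measured when the call began, along the tool's axes at that moment; what a row does not reach only later rows make up. A row lasts 1/12 s, in which the tool goes at most 41.7 mm and 7.16 degrees, less where a joint would pass 70% of its speed; a pose out of reach is approached as far as the arm can. A call with a gripper value outside its range is refused whole. The fingers move at their own pace and stop on an object; "squeeze" is the grip in N (left out, the last holds). Time passes only in rows, so rows that repeat a pose let the fingers close. It gives the time, the measured TCP pose, the force and the opening at its end, in the units of the state.
- robot.sense(): the state, without advancing time (a new reading comes with each control period).
- robot.capture(name): name is "scene" or "side" or "wrist"; returns a dict with "image" (400x640x3 uint8, blue, green, red), "mtx" (3x3 intrinsics, pixels), "T" (4x4, takes a point from camera to world coordinates). Camera axes: x right, y up, looking along -z (the intrinsics and any distortion apply to the point x, -y, -z); pixel columns grow to the right and rows downward; lengths in mm; the calibration is good to about 2 mm. A picture is of the moment at which its call begins. There is no depth.
- robot.job_done(): hands the job in, once; it reports no verdict.
Trained networks look in a picture, given as the dict that the camera call returned (one of the last four; its "shot" number tells which), for a name from the list of things; names that differ only in an ending like _2 or _b are one class to them, and where a whole thing is asked for, a point or a joint stands for the part that bears it (a point fixed in the world has none). Each returns a list of dicts, best first, with "score" (0 to 1); they miss things now and then, are a little off and sometimes report something else, mostly with a low value. They report only what shows in the picture. A call takes as long as a camera call.
- robot.look_for(query, picture): "location" ([row, column] in pixels, amid what is visible of it).
- robot.regions_of(query, picture): "pixels" (400x640 bool, what is visible of it) and "location" ([row, column] in pixels, amid what is visible of it).
The state is a dict: "t": time; "joints": joint angles; "qd": joint speeds; "effort": joint torques, N m; "eef_pos": TCP position; "tcp_rot": TCP orientation; "ft_force": force on the tool from outside, world axes, zero at the start; "moment": the same for the moment, N m; "grip_width": opening from 0.0 (shut) to 1.0 (fully open).
Only numpy, scipy, OpenCV 4.12 (cv2) and the standard library are available. Lean on these libraries where they do the work, as an engineer would, in place of code of your own. Each camera call takes 0.05 s, during which the arm holds its last target.

TASK

Take the red marker out of the two-bay dispenser: push its clear spring flap down into the bay, keep it held open with the fingers while you grip the marker, and let the flap spring shut as you lift out. Then lay the marker level in both notches of the dark pen rest and let go. Leave the black marker in its bay with its flap shut, and do not disturb the petri dish or the white objective tube.

Things in the scene. Friction and masses are not known exactly. Their poses are not given: they have to be found in the camera images.
- dispenser: Grey two-bay marker dispenser fixed to the desk, 142 (x) x 252 (y) mm, open on top but for its flaps; origin at the centre of its underside, z up. Bays side by side, centred at y = +62 mm (left) and -62 mm (right), each 134 (x) x 120 (y) mm inside; walls 4 mm thick, the long ones (along x) 36 mm high, the end ones 52 mm (68 mm at the hinges); floor 6 mm up. One marker lies along x in each bay; which bay holds the red one changes
- left_bay (a point): Where the left bay's marker lies: on the floor's top (6 mm above the desk), 3 mm to the -y side of the bay's centre; dispenser axes. Free beside the marker: 50 mm to the -y wall, 55 mm to the +y wall. Two cross ribs (6 mm thick, at x = +-42 mm) carry it 14 mm above the desk, with studs to 24 mm either side of it; between the ribs all is free
- right_bay (a point): The same point in the right (-y) bay, same layout
- flap_left (a joint): Clear flap with green free edge over the left bay, 126 x 59 x 3 mm; hinged along x, 54.5 mm to the +y side of the bay's centre, 64 mm up. It spans from there toward -y over most of the marker's width, leaving a 55 mm finger slot at the -y wall. 0 = shut (level), to 1.45 rad as its edge is pressed down into the bay (never up). Spring 0.05 (shut) to 0.12 N m. Its swing just clears the marker
- flap_right (a joint): The same flap over the right (-y) bay, hinged at the +y side of that bay; same joint values and spring
- flap_left_edge (a point): Middle of the left flap's green free edge, 59 mm from its hinge. Two fingers some 34 mm apart (between the pads), lowered straight down astride the marker's middle, press the flap open with the +y finger; it slides up and shuts as they leave
- flap_right_edge (a point): Middle of the green free edge of the right flap, 59 mm from its hinge
- marker_red: Marker with red cap and plug and white barrel, 123 mm long along its own y, 15 mm thick (its flanks 12 mm apart where gripped); origin at the middle of its underside, z up; about 30 g. It lies in one of the dispenser's bays, along the dispenser's x. Does not roll
- marker_black: The same marker with a black cap and plug, 126 mm long, in the other bay; to be left there
- pen_rest: Dark steel pen rest fixed to the desk: foot plate 100 (x) x 56 (y) x 6 mm and two uprights 8 mm thick at x = +-38 mm, each with a notch open to the top: floor 30 mm above the desk, 24 mm wide in y, cheeks up to 42 mm, 44 mm wide overall. A marker lies along x across both notches. Origin at the centre of the underside
- rest_seat (a point): Middle between the two notches of the pen rest at the height of their floors (30 mm above the desk); x runs along the line of the two notches, z up. The origin of a marker laid well lies here
- petri_dish: Loose clear petri dish 61 mm across, 15 mm high, on the desk; leave alone
- objective_tube: Loose white objective storage tube, 35 mm across, 54 mm high, standing on the desk; leave alone

How it is judged:
By the outcome, as a careful person would: the job done as asked, in the order asked, and still so for the second after the job is handed in, with the robot touching nothing.
It also fails if it takes over 38 s, if anything falls off the work surface, if the arm or the gripper's body presses on something with over 40 N, if the wrist force passes 120 N, or if a joint passes its speed limit or range.

## Working session

There is one attempt and no reset: what is moved stays moved. The work goes in short steps, Python scripts to look and compute and a tool call to move; the robot and the scene stay as the last step left them, time stands still between calls to the robot, and variables do not carry over. Pictures are saved under pics/ and viewed, and the job is handed in when it is done.

Besides the shell and the picture viewer there is one more tool, called by a JSON object that holds its "api" and its "payload". move_arm: Moves the arm, as the interface text tells. Its arguments: {"type":"object","properties":{"deltas":{"type":"array","items":{"type":"array","items":{"type":"number"}}},"squeeze":{"type":"number"}},"required":["deltas"]}

```bash
ls; mkdir -p pics; python3 - <<'E'
from bench import robot
import cv2
s=robot.sense();print(s, robot.grasp_offset)
for n in ["scene","side","wrist"]:
    c=robot.capture(n);cv2.imwrite(f"pics/a_{n}.png",c["image"]);print(n,c["mtx"].tolist(),c["T"].round(3).tolist(),c.keys())
    for q in ["dispenser","marker_red","marker_black","pen_rest","petri_dish","objective_tube","flap_left","flap_right","flap_left_edge","rest_seat"]:
        try:
            r=robot.look_for(q,c);print(q,[(x["location"],round(x["score"],2)) for x in r[:3]])
        except Exception as e: print(q,e)
print(robot.sense()["t"])
E
```

```text
pics
{'t': 0.0, 'joints': array([ 4.57938813e-06,  2.38795880e-01, -1.42641302e-02,  1.31920438e+00,
        4.96220139e-06,  1.57077896e+00]), 'qd': array([-0.00121449, -0.00031204, -0.00044592,  0.00035615,  0.00085945,
       -0.00134996]), 'effort': array([ 1.29771975e-03, -5.38790166e+01,  3.46437156e+01,  1.83730113e-02,
        1.69192181e-04,  6.54446694e-05]), 'eef_pos': array([5.24534622e+02, 4.06934729e-03, 2.01465896e+02]), 'tcp_rot': array([[ 2.19425067e-05, -1.46806199e-03,  9.99998922e-01],
       [-1.00000000e+00,  4.95547857e-06,  2.19498053e-05],
       [-4.98769690e-06, -9.99998922e-01, -1.46806188e-03]]), 'ft_force': array([ 0.5244152 ,  0.59518107, -0.40587681]), 'moment': array([-0.06359961,  0.00141277,  0.03086436]), 'grip_width': 0.9996602328923442} 18.700000000000003
scene [[414.3268606640882, 0.0, 320.4955996043544], [0.0, 414.3268606640882, 198.1828602782022], [0.0, 0.0, 1.0]] [[0.855, 0.413, -0.313, 97.679], [-0.519, 0.667, -0.535, -720.214], [-0.012, 0.62, 0.785, 1103.796], [0.0, 0.0, 0.0, 1.0]] dict_keys(['image', 'mtx', 'T', 'shot'])
dispenser [([159.8
[... 964 characters left out ...]
[]
flap_left [([232.1, 301.6], 0.95)]
flap_right [([205.5, 308.7], 0.79)]
flap_left_edge [([228.1, 299.6], 0.85)]
rest_seat [([190.0, 346.4], 0.53)]
wrist [[335.7816765819369, 0.0, 316.8330653804717], [0.0, 335.7816765819369, 200.3717857229719], [0.0, 0.0, 1.0]] [[1.0, 0.001, -0.0, 525.149], [-0.001, 0.959, 0.284, 72.401], [0.001, -0.284, 0.959, 374.186], [0.0, 0.0, 0.0, 1.0]] dict_keys(['image', 'mtx', 'T', 'shot'])
dispenser [([74.1, 310.6], 0.25)]
marker_red []
marker_black [([108.3, 314.4], 0.63)]
pen_rest [([76.5, 307.5], 0.61), ([312.0, 258.7], 0.57)]
petri_dish []
objective_tube []
flap_left []
flap_right [([67.1, 312.2], 0.8)]
flap_left_edge []
rest_seat [([311.9, 260.5], 0.72)]
1.65
```

View pics/a_scene.png

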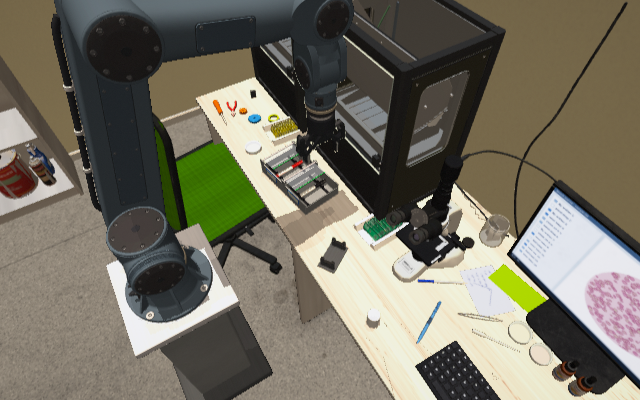

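View pics/a_side.png

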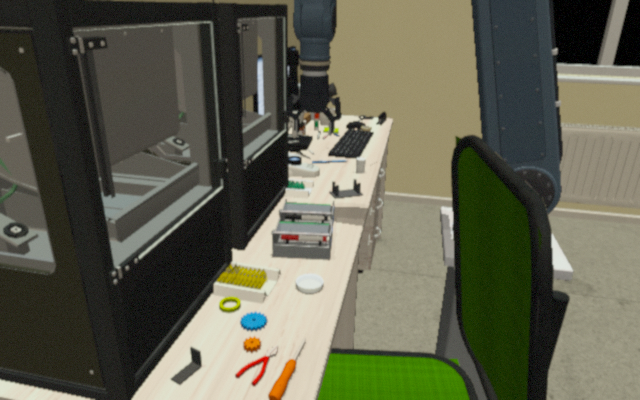

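View pics/a_wrist.png

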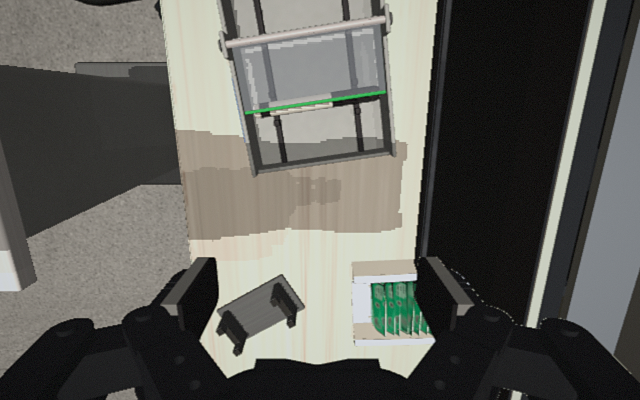

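```bash
cat > h.py <<'E'
import numpy as np
def ray(c,row,col):
    K=c["mtx"];T=c["T"]
    d=np.array([(col-K[0,2])/K[0,0],-(row-K[1,2])/K[1,1],-1.0])
    return T[:3,3],T[:3,:3]@d
def atz(c,row,col,z):
    o,d=ray(c,row,col);return o+d*(z-o[2])/d[2]
def proj(c,P):
    P=np.atleast_2d(P);T=c["T"];K=c["mtx"]
    p=(P-T[:3,3])@T[:3,:3]
    return np.c_[K[0,2]+K[0,0]*p[:,0]/-p[:,2],K[1,2]-K[1,1]*p[:,1]/-p[:,2]]  # col,row
E
python3 - <<'E'
from bench import robot
from h import *
import cv2
c=robot.capture("wrist")
np.savez("pics/a_wrist.npz",mtx=c["mtx"],T=c["T"])
for n,r,k,z in [("edgeL",112,246,64),("edgeR",93,385,64),("wallL",172,257,36),("wallR",155,393,36),("hingeL",47,222,64),("hingeR",17,388,64)]:
    print(n,atz(c,r,k,z).round(1))
for n,r,k,z in [("plateL",307,218,6),("plateT",275,287,6),("plateR",308,303,6),("up1",325,232,42),("up2",292,286,42)]:
    print(n,atz(c,r,k,z).round(1))
I=cv2.resize(c["image"][220:400,160:360],None,fx=4,fy=3.3,interpolation=cv2.INTER_CUBIC);cv2.imwrite("pics/b1.png",I[:600])
E
```

```text
edgeL [462.   62.9  64. ]
edgeR [585.3  78.9  64. ]
wallL [464.    2.5  36. ]
wallR [602.2  19.8  36. ]
hingeL [444.9 116.2  64. ]
hingeR [584.4 139.   64. ]
plateL [ 400.4 -177.     6. ]
plateT [ 488.7 -132.     6. ]
plateR [ 507.7 -178.6    6. ]
up1 [ 426.8 -176.7   42. ]
up2 [ 490.5 -133.4   42. ]
```

View pics/b1.png

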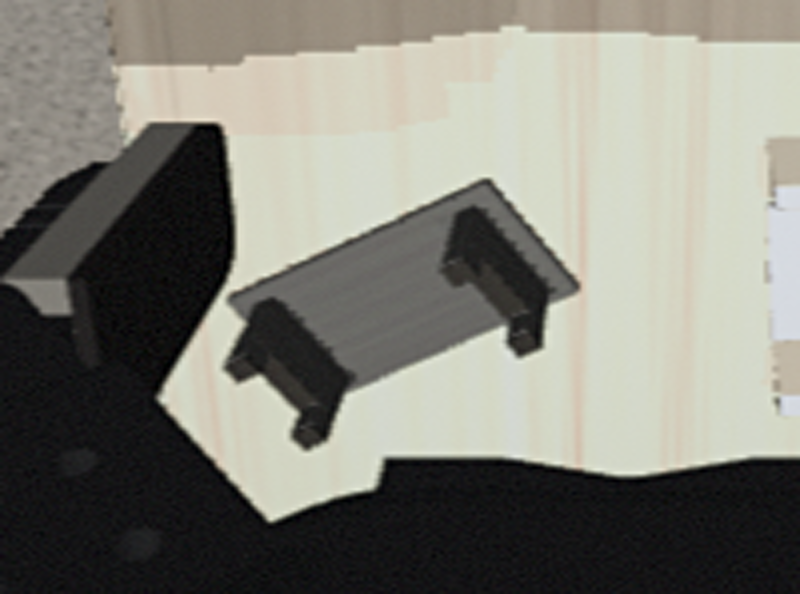

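{"api": "move_arm", "payload": {"deltas": [[-4,0,-0.3,-7,-0.2],[-8,0,-0.6,-14,-0.2],[-12,0,-1,-21,-0.2],[-16,0,-1.3,-28,-0.2],[-19.4,0,-1.5,-35,-0.2],[-19.4,0,-1.5,-42,-0.2],[-19.4,0,-1.5,-49,-0.2],[-19.4,0,-1.5,-56,-0.2],[-19.4,0,-1.5,-63,-0.2],[-19.4,0,-1.5,-70,-0.2],[-19.4,0,-1.5,-77,-0.2],[-19.4,0,-1.5,-84,-0.2],[-19.4,0,-1.5,-91,-0.2],[-19.4,0,-1.5,-97.2,-0.2],[-19.4,0,-1.5,-97.2,-0.2],[-19.4,0,-1.5,-97.2,-0.2]]}}

```text
t: 3.03
eef_pos: [510.0, 194.0, 202.1]
tcp_rot: [[0.993, -0.0, -0.122], [0.122, 0.0, 0.993], [-0.0, -1.0, 0.0]]
ft_force: [0.6, -0.0, 0.7]
grip_width: 0.401
```

```bash
python3 - <<'E'
from bench import robot
from h import *
import cv2
s=robot.sense();print(s["t"],s["eef_pos"],s["tcp_rot"].round(3),s["joints"],s["grip_width"])
c=robot.capture("wrist");cv2.imwrite("pics/c_wrist.png",c["image"]);np.savez("pics/c.npz",mtx=c["mtx"],T=c["T"])
for q in ["marker_red","flap_left_edge"]:
    r=robot.look_for(q,c);print(q,[(x["location"],round(x["score"],2)) for x in r[:3]])
E
```

```text
3.0333 [509.96702637 194.02117275 202.07529778] [[ 0.993 -0.    -0.122]
 [ 0.122  0.     0.993]
 [-0.    -1.     0.   ]] [3.63520043e-01 2.73788268e-01 3.52965747e-02 1.33236538e+00
 4.44167018e-05 2.41267797e-01] 0.4014407466886843
marker_red [([156.9, 314.4], 0.93)]
flap_left_edge [([168.7, 348.4], 0.93)]
```

View pics/c_wrist.png

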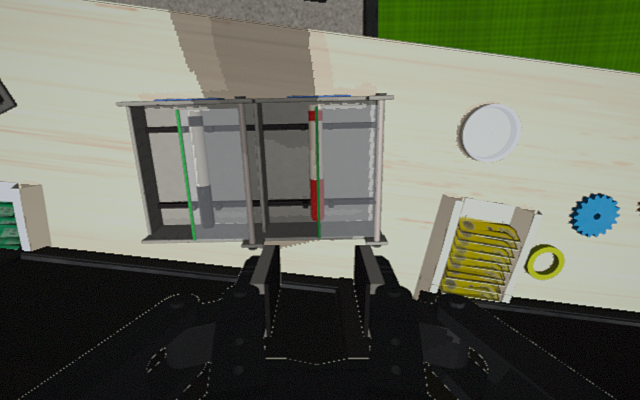

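```bash
python3 - <<'E'
import cv2
I=cv2.imread("pics/c_wrist.png")
cv2.imwrite("pics/c2.png",cv2.resize(I[85:255,220:400],None,fx=4.4,fy=3.5,interpolation=cv2.INTER_CUBIC))
E
```

```text
(no output)
```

View pics/c2.png

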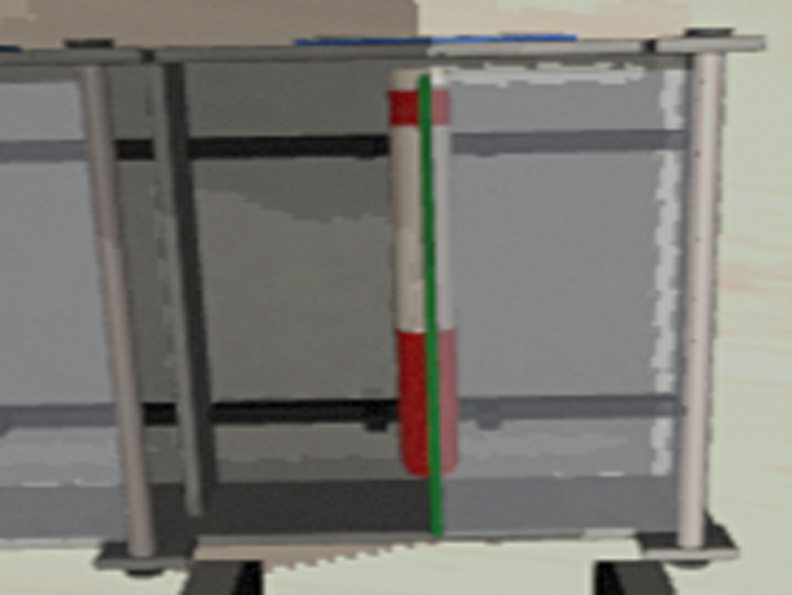

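```bash
python3 - <<'E'
from h import *
c=dict(np.load("pics/c.npz"))
R=np.array([[0.993,-0.122],[0.122,0.993]])
m1=atz(c,105.6,315.5,22);m2=atz(c,220,317.5,22)
g1=atz(c,106.4,316.6,65);g2=atz(c,237.9,319.3,65)
for a,b in [(m1,m2),(g1,g2)]:
    d=b-a;print(a.round(1),b.round(1),((a+b)/2).round(1),np.degrees(np.arctan2(d[1],d[0])),np.linalg.norm(d))
# hinge posts pixel, left/right; wall edges
for p in [(98.6,378),(240,381.7)]: print(atz(c,*p,64))
E
```

```text
[443.3 184.4  22. ] [564.7 201.3  22. ] [504.  192.9  22. ] 7.928204753322758 122.58631317363653
[443.3 185.6  65. ] [567.8 203.5  65. ] [505.5 194.5  65. ] 8.162186652554485 125.81696583399223
[430.11224952 238.66424838  64.        ]
[562.9029218  265.61631311  64.        ]
```

{"api": "move_arm", "payload": {"deltas": [[-0.5,3,0.1,-1,-0.2],[-0.5,6,0.1,-1,-0.2],[-0.5,9,0.1,-1,-0.2],[-0.5,11,0.1,-1,-0.2],[-0.5,12.5,0.1,-1,-0.2],[-0.5,14,0.1,-1,-0.2],[-0.5,15.5,0.1,-1,-0.2],[-0.5,17,0.1,-1,-0.2],[-0.5,17.5,0.1,-1,-0.2],[-0.5,17.5,0.1,-1,-0.2]]}}

```text
t: 4.02
eef_pos: [504.1, 194.0, 26.1]
tcp_rot: [[0.99, -0.002, -0.139], [0.139, -0.001, 0.99], [-0.002, -1.0, -0.001]]
ft_force: [-1.9, -1.5, 1.4]
grip_width: 0.401
```

```bash
python3 - <<'E'
from bench import robot
from h import *
import cv2
c=robot.capture("wrist");cv2.imwrite("pics/d_wrist.png",c["image"])
c=robot.capture("side");cv2.imwrite("pics/d_side.png",cv2.resize(c["image"][170:280,240:380],None,fx=5,fy=5,interpolation=cv2.INTER_CUBIC))
s=robot.sense();print(s["t"],s["eef_pos"],s["ft_force"])
E
```

```text
4.1167 [504.8669556  194.24302649  27.55538911] [-1.0462037  -1.06377739  1.37953992]
```

View pics/d_wrist.png

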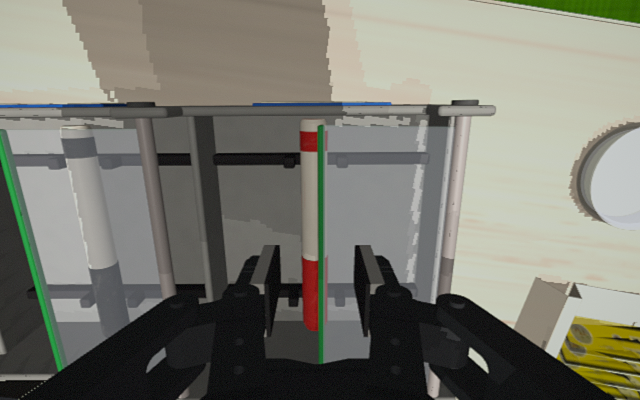

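View pics/d_side.png

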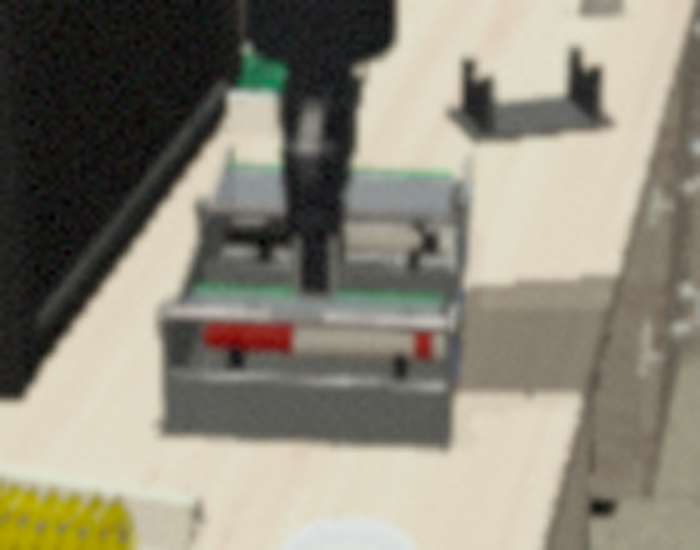

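```bash
python3 - <<'E'
from bench import robot
from h import *
import cv2
c=robot.capture("wrist")
s=robot.sense();R=s["tcp_rot"];p=s["eef_pos"];print(p,s["ft_force"],s["t"])
for n,o in [("tcp",[0,0,0]),("padz+",[0,-5,17]),("padz-",[0,-5,-17])]:
    print(n,proj(c,p+R@np.array(o)))
ang=np.radians(8);ex=np.array([np.cos(ang),np.sin(ang),0]);ey=np.array([-ex[1],ex[0],0])
mk=np.array([504.5,194,0])
h=mk+ey*57.5+np.array([0,0,64])
for th in [0,.5,.9,1.2]:
    e=h-ey*59*np.cos(th)-np.array([0,0,59*np.sin(th)])
    print(th,proj(c,[e-63*ex,e+63*ex]).round(0).tolist())
cv2.imwrite("pics/d2.png",cv2.resize(c["image"][90:400,180:480],None,fx=2.6,fy=1.9))
c=robot.capture("scene");cv2.imwrite("pics/d_sc.png",cv2.resize(c["image"][130:230,240:360],None,fx=6,fy=6,interpolation=cv2.INTER_CUBIC))
E
```

```text
[505.10916434 194.36594826  27.84353344] [-1.31409327 -0.67203553  1.69439673] 4.1667
tcp [[316.92615761 237.30507433]]
padz+ [[348.55830923 240.9053618 ]]
padz- [[285.28751055 240.9432224 ]]
0 [[312.0, 123.0], [313.0, 381.0]]
0.5 [[328.0, 120.0], [326.0, 342.0]]
0.9 [[356.0, 118.0], [349.0, 322.0]]
1.2 [[382.0, 117.0], [372.0, 314.0]]
```

View pics/d2.png

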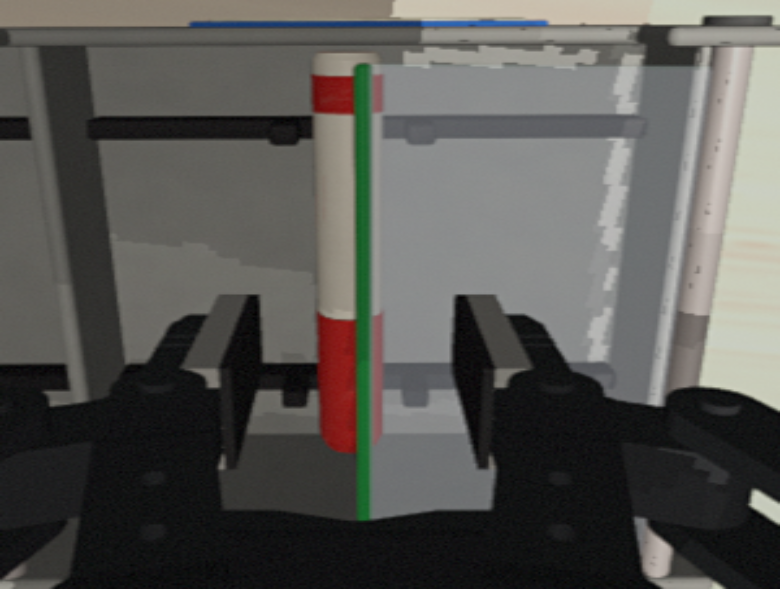

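View pics/d_sc.png

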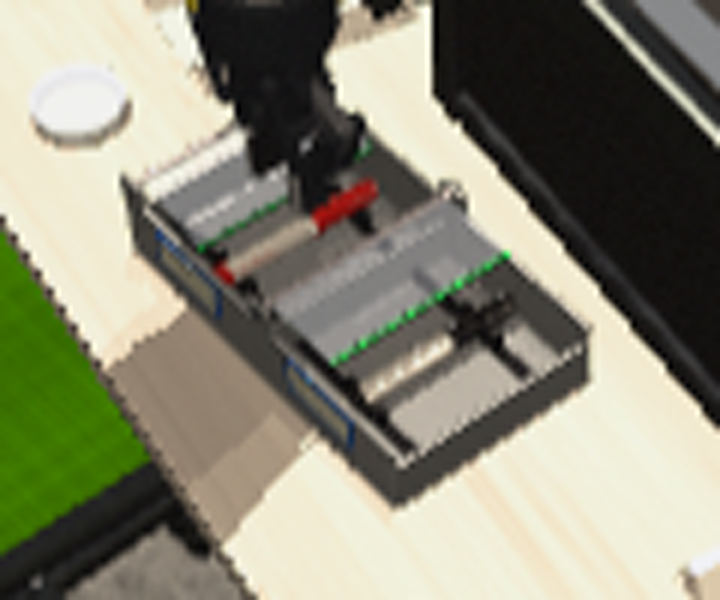

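```bash
python3 - <<'E'
from bench import robot
from h import *
import cv2
ang=np.radians(8);ex=np.array([np.cos(ang),np.sin(ang),0]);ey=np.array([-ex[1],ex[0],0])
mk=np.array([504.5,194,0])
h=mk+ey*57.5+np.array([0,0,64])
s=robot.sense();R=s["tcp_rot"];p=s["eef_pos"]
for n in ["scene","side"]:
    c=robot.capture(n);I=c["image"].copy()
    x0,y0,w,hh=(240,130,120,100) if n=="scene" else (240,170,140,110)
    f=6 if n=="scene" else 5
    I=cv2.resize(I[y0:y0+hh,x0:x0+w],None,fx=f,fy=f,interpolation=cv2.INTER_CUBIC)
    def P(q): a=proj(c,q);return [tuple(int(v) for v in ((r-np.array([x0,y0])+.5)*f)) for r in a]
    for th,col in [(0,(0,0,255)),(.3,(0,255,255)),(.6,(255,0,0)),(.9,(255,0,255))]:
        e=h-ey*59*np.cos(th)-np.array([0,0,59*np.sin(th)])
        a,b=P([e-63*ex,e+63*ex]);cv2.line(I,a,b,col,1)
    for o in ([0,0,0],[0,0,17],[0,0,-17]):
        cv2.circle(I,P([p+R@np.array(o)])[0],4,(255,255,0),1)
    print(n,proj(c,[p]))
    cv2.imwrite(f"pics/e_{n}.png",I)
E
```

```text
scene [[288.50291387 166.57068649]]
side [[303.31124486 236.41179657]]
```

View pics/e_scene.png

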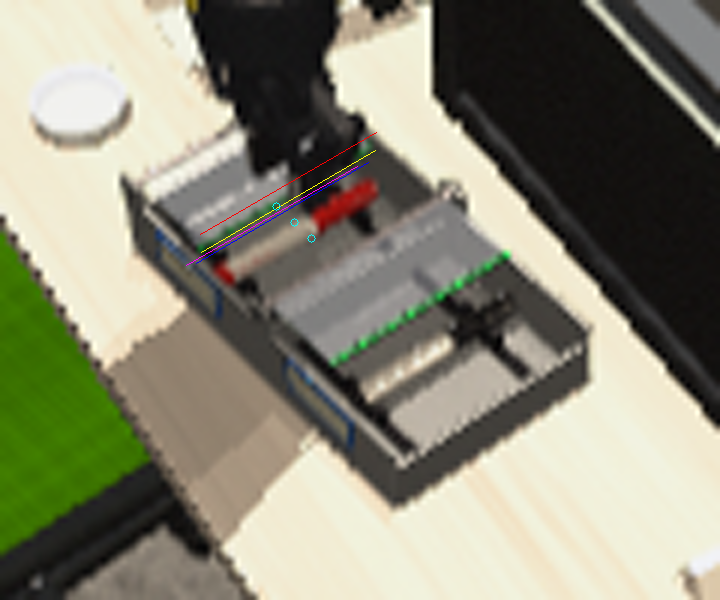

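View pics/e_side.png

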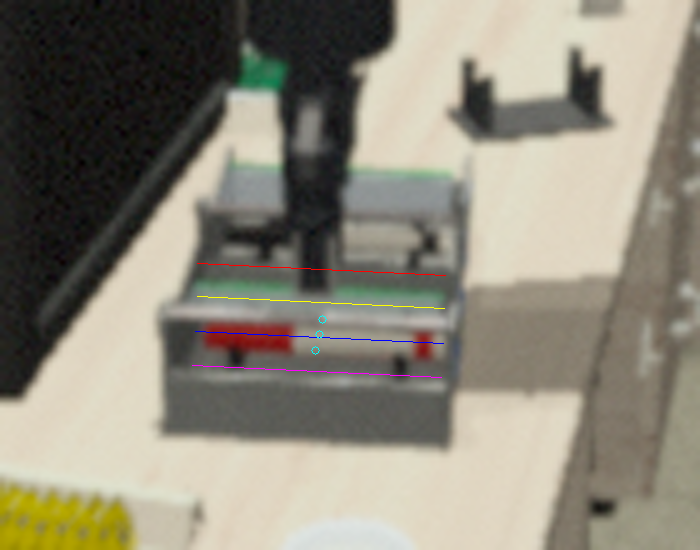

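{"api": "move_arm", "payload": {"deltas": [[0,0.5,0,0,-0.2],[0,1,0,0,-0.2],[0,1.4,0,0,-0.2],[0,1.6,0,0,-0.2],[0,1.6,0,0,-0.2]]}}

```text
t: 4.73
eef_pos: [505.1, 194.3, 11.2]
tcp_rot: [[0.99, 0.0, -0.14], [0.14, -0.0, 0.99], [0.0, -1.0, -0.0]]
ft_force: [-0.1, -1.3, 1.8]
grip_width: 0.402
```

```bash
cat > look.py <<'E'
import sys
from bench import robot
from h import *
import cv2
n=sys.argv[1]
s=robot.sense();print(s["t"],s["eef_pos"],s["ft_force"],s["grip_width"])
c=robot.capture("wrist");a=cv2.resize(c["image"][90:400,180:480],(400,413))
c=robot.capture("side");b=cv2.resize(c["image"][170:280,240:380],(400,314),interpolation=cv2.INTER_CUBIC)
o=np.zeros((413,800,3),np.uint8);o[:,:400]=a;o[:314,400:]=b;cv2.imwrite(f"pics/{n}.png",o)
E
python3 look.py f1
```

```text
4.7333 [505.116219   194.3281808   11.23333897] [-0.05569933 -1.30066232  1.76480525] 0.40191529780597285
```

View pics/f1.png

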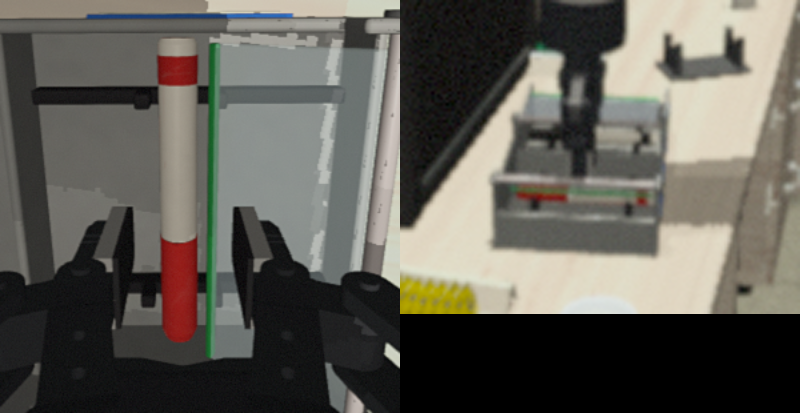

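```bash
python3 - <<'E'
from bench import robot
from h import *
import cv2
s=robot.sense();R=s["tcp_rot"];p=s["eef_pos"]
c=robot.capture("wrist");cv2.imwrite("pics/g_w.png",cv2.resize(c["image"][220:370,220:420],None,fx=4,fy=4,interpolation=cv2.INTER_CUBIC))
o=R.T@(c["T"][:3,3]-p);print("cam in tool",o)
for row,col,z in [(245,279,-17),(245,354.7,17)]:
    _,d=ray(c,row,col);d=R.T@d
    print((o+d*(z-o[2])/d[2]).round(1))
E
```

```text
cam in tool [ -71.90472769 -172.12687182    0.24579725]
[ -9.5 -32.5 -17. ]
[-10.1 -34.   17. ]
```

View pics/g_w.png

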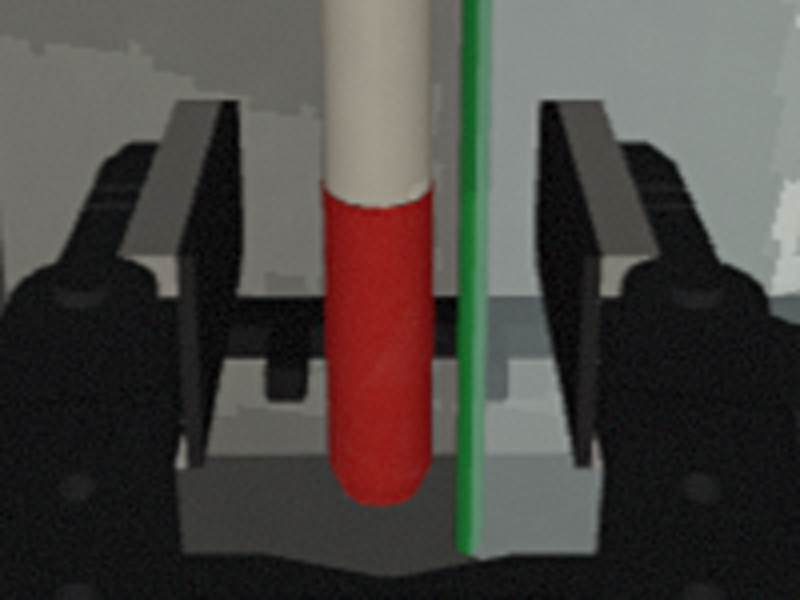

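{"api": "move_arm", "payload": {"deltas": [[0,0.5,0,0,-0.2],[0,1,0,0,-0.2],[0,1.5,0,0,-0.2],[0,1.5,0,0,-0.2]]}}

```text
t: 5.22
eef_pos: [504.6, 193.9, -4.5]
tcp_rot: [[0.99, -0.001, -0.139], [0.139, -0.001, 0.99], [-0.001, -1.0, -0.001]]
ft_force: [1.7, -1.4, -0.2]
grip_width: 0.405
```

```bash
python3 look.py f2
```

```text
5.2167 [504.62822428 193.85642188  -4.45472474] [ 1.65220556 -1.42162863 -0.19555124] 0.4051206717266343
```

View pics/f2.png

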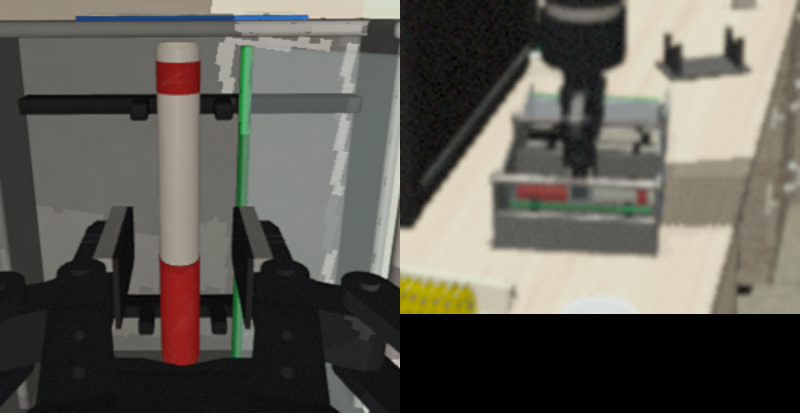

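{"api": "move_arm", "payload": {"deltas": [[0,0.4,0,0,-0.2],[0,0.8,0,0,-0.2],[0,1.2,0,0,-0.2],[0,1.2,0,0,-0.2]]}}

```text
t: 5.65
eef_pos: [504.4, 193.5, -16.7]
tcp_rot: [[0.99, -0.001, -0.139], [0.139, -0.002, 0.99], [-0.001, -1.0, -0.002]]
ft_force: [1.5, -1.9, 0.6]
grip_width: 0.402
```

```bash
python3 look.py f3
```

```text
5.65 [504.39295257 193.49804922 -16.66760655] [ 1.51177851 -1.85782338  0.6484096 ] 0.4021697113306786
```

View pics/f3.png

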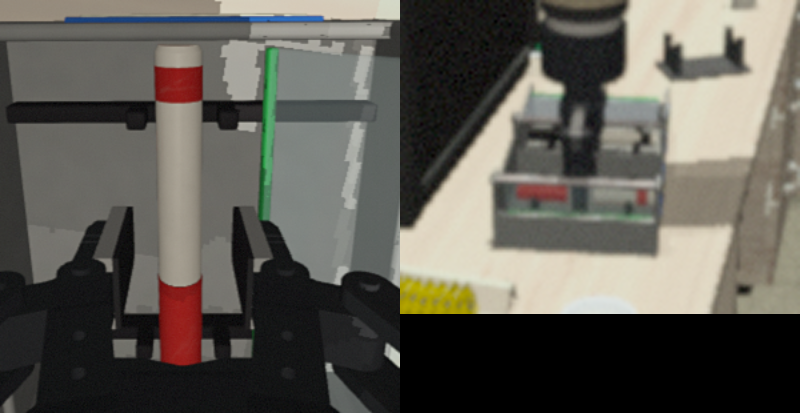

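{"api": "move_arm", "payload": {"deltas": [[0,0,0,0,-0.6],[0,0,0,0,-1],[0,0,0,0,-1],[0,0,0,0,-1],[0,0,0,0,-1],[0,0,0,0,-1]], "squeeze": 40}}

```text
t: 6.25
eef_pos: [504.5, 193.4, -16.0]
tcp_rot: [[0.99, -0.001, -0.139], [0.139, -0.002, 0.99], [-0.001, -1.0, -0.002]]
ft_force: [-1.4, -0.8, 3.4]
grip_width: 0.139
```

```bash
python3 look.py f4
```

```text
6.25 [504.49382449 193.41117159 -16.00377298] [-1.37529702 -0.82693748  3.4421154 ] 0.13875267552368548
```

View pics/f4.png

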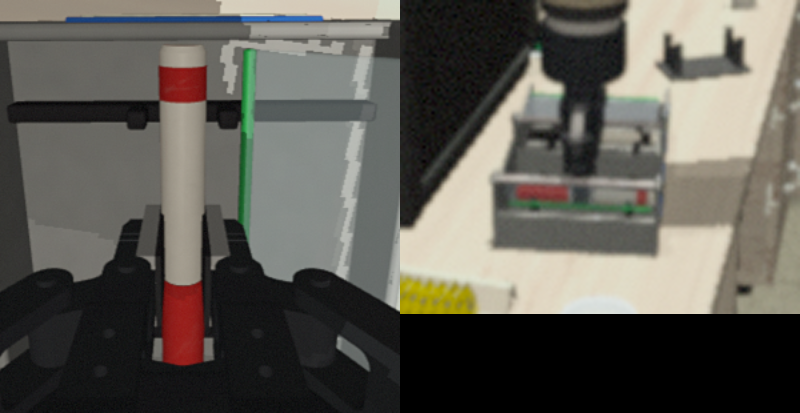

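{"api": "move_arm", "payload": {"deltas": [[0,-0.6,0,0,-1],[0,-1.4,0,0,-1],[0,-2.4,0,0,-1],[0,-3.4,0,0,-1],[0,-4.6,0,0,-1],[0,-6,0,0,-1],[0,-7.5,0,0,-1],[0,-9.5,0,0,-1],[0,-12,0,0,-1],[0,-15,0,0,-1],[0,-17,0,0,-1],[0,-17,0,0,-1]]}}

```text
t: 7.35
eef_pos: [506.7, 194.8, 159.0]
tcp_rot: [[0.99, 0.006, -0.139], [0.139, 0.001, 0.99], [0.006, -1.0, 0.0]]
ft_force: [0.9, 0.2, 0.1]
grip_width: 0.137
```

```bash
cat > look2.py <<'E'
import sys
from bench import robot
from h import *
import cv2
n=sys.argv[1]
s=robot.sense();print(s["t"],s["eef_pos"],s["ft_force"],s["grip_width"],s["joints"])
c=robot.capture("wrist");np.savez(f"pics/{n}.npz",mtx=c["mtx"],T=c["T"]);cv2.imwrite(f"pics/{n}.png",c["image"])
c=robot.capture("side");cv2.imwrite(f"pics/{n}s.png",cv2.resize(c["image"][100:300,220:420],None,fx=3,fy=3,interpolation=cv2.INTER_CUBIC))
E
python3 look2.py h1
```

```text
7.35 [506.73402438 194.79023528 158.98015502] [0.8723226  0.16849756 0.12055307] 0.13725337979060379 [ 3.67660460e-01  2.81640217e-01 -6.52195923e-02  1.21826802e+00
 -1.08477574e-03  2.27826987e-01]
```

View pics/h1.png

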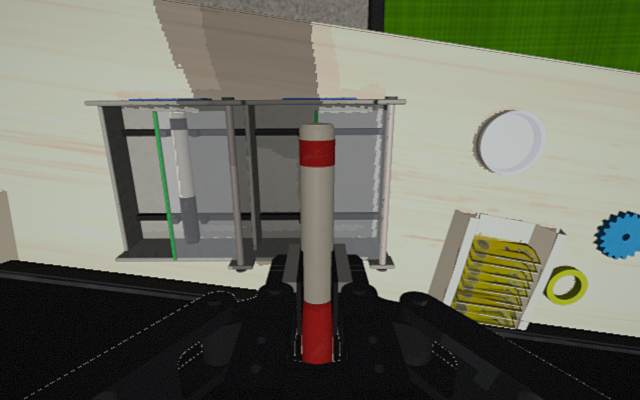

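View pics/h1s.png

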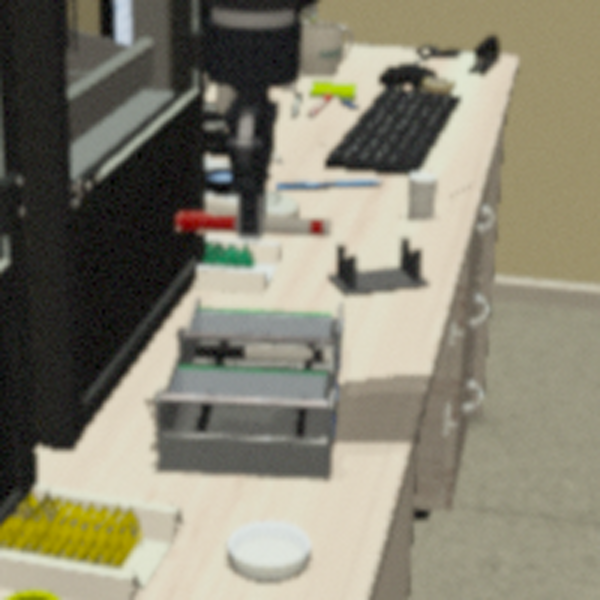

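{"api": "move_arm", "payload": {"deltas": [[-0.6,0,-1.2,-1,-1],[-2,0,-4,-3,-1],[-3.6,0,-7.4,-6,-1],[-5.2,0,-10.8,-9,-1],[-6.9,0,-14.2,-12,-1],[-8.5,0,-17.6,-15,-1],[-10.1,0,-21,-17,-1],[-11.7,0,-24.2,-19,-1],[-12.8,0,-26.5,-19,-1],[-13.3,0,-27.7,-19,-1],[-13.3,0,-27.7,-19,-1],[-13.3,0,-27.7,-19,-1]]}}

```text
t: 8.45
eef_pos: [411.3, -98.9, 154.4]
tcp_rot: [[0.892, -0.0, -0.452], [0.452, -0.0, 0.892], [-0.0, -1.0, -0.0]]
ft_force: [-0.0, 0.0, 0.1]
grip_width: 0.136
```

```bash
python3 look2.py i1
```

```text
8.45 [411.25524595 -98.92304197 154.44806863] [-0.000774    0.04171908  0.10816534] 0.13560213433222373 [-2.35850777e-01  8.77333401e-02 -3.25079165e-01  1.15822827e+00
 -2.56879024e-04 -7.05313126e-01]
```

View pics/i1.png

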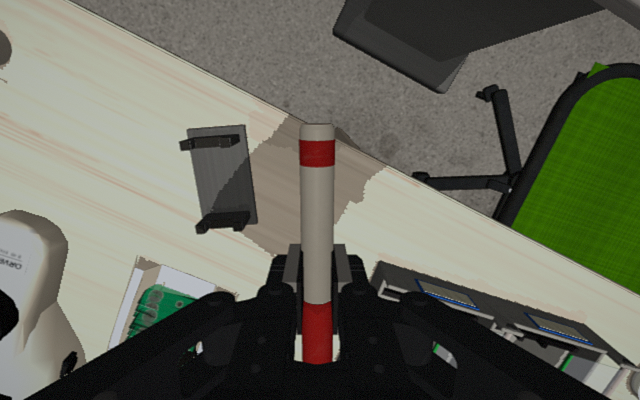

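```bash
python3 - <<'E'
import cv2
I=cv2.imread("pics/i1.png")
cv2.imwrite("pics/i2.png",cv2.resize(I[115:245,170:270],None,fx=6,fy=4.5,interpolation=cv2.INTER_CUBIC))
E
```

```text
(no output)
```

View pics/i2.png

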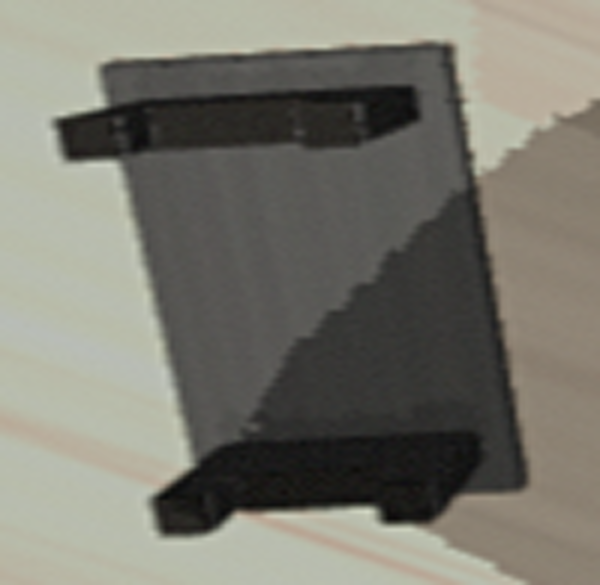

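```bash
cat > fit.py <<'E'
from h import *
from scipy.optimize import least_squares
c=dict(np.load("pics/i1.npz"));a=dict(np.load("pics/a_wrist.npz"))
f=lambda u,v:(170+u/6-.0,115+v/4.5)
obs=[((-50,-28,6),f(102,65)),((-50,28,6),f(452,43)),((50,28,6),f(525,488)),
 ((-42,-22,42),f(55,120)),((-34,-22,42),f(65,160)),((-34,22,42),f(360,147)),((42,-22,42),f(162,535)),((34,-22,42),f(150,500)),((42,22,42),f(432,522))]
g=lambda u,v:(160+u/4,220+v/3.3)
obsA=[((-50,28,6),g(230,298)),((50,28,6),g(488,180)),((50,-28,6),g(580,287))]
def P(p,c,L):
    R=np.array([[np.cos(p[2]),-np.sin(p[2])],[np.sin(p[2]),np.cos(p[2])]])
    L=np.array(L,float);W=L.copy();W[:,:2]=L[:,:2]@R.T+p[:2];return proj(c,W)
def fit(o,c):
    L=[x[0] for x in o];z=np.array([x[1] for x in o])
    r=least_squares(lambda p:(P(p,c,L)-z).ravel(),[454,-178,.47],loss="soft_l1");
    print(r.x[:2].round(1),np.degrees(r.x[2]).round(2));print((P(r.x,c,L)-z).round(1).tolist());return r.x
fit(obs,c);fit(obsA,a)
# held marker in tool frame
import math
R=np.array([[.892,0,-.452],[.452,0,.892],[0,-1,0]]);p=np.array([411.26,-98.92,154.45])
for row,col in [(124,316.5),(363,317)]:
    w=atz(c,row,col,154.45+37.5);print((R.T@(w-p)).round(1))
E
python3 fit.py
```

```text
[ 453.4 -179.9] 30.9
[[-0.9, -0.6], [0.1, 0.0], [0.8, 1.4], [-0.4, -0.2], [-0.3, 0.4], [2.1, -0.4], [-1.0, 0.3], [-0.5, -0.1], [2.0, 0.0]]
[ 454.6 -180.1] 31.47
[[-1.5, 0.3], [0.0, -0.9], [1.3, 0.5]]
[-63.2 -37.5  -0.1]
[ 50.7 -37.5   0. ]
```

{"api": "move_arm", "payload": {"deltas": [[0.1,0,-1.5,-1,-1],[0.2,0,-4.5,-2,-1],[0.2,0,-7.5,-4,-1],[0.2,0,-9.1,-4,-1],[0.2,0,-9.1,-4,-1],[0.2,2,-9.1,-4,-1],[0.2,5,-9.1,-4,-1],[0.2,8,-9.1,-4,-1],[0.2,9,-9.1,-4,-1],[0.2,9,-9.1,-4,-1],[0.2,9,-9.1,-4,-1]]}}

```text
t: 9.47
eef_pos: [454.6, -176.9, 64.4]
tcp_rot: [[0.856, -0.001, -0.517], [0.517, 0.0, 0.856], [-0.001, -1.0, 0.001]]
ft_force: [1.0, -0.8, -0.3]
grip_width: 0.136
```

```bash
python3 - <<'E'
from bench import robot
from h import *
import cv2
s=robot.sense();print(s["t"],s["eef_pos"],s["tcp_rot"].round(3).tolist(),s["ft_force"])
c=robot.capture("scene");print("tube",atz(c,315,370,27))
cv2.imwrite("pics/j_sc.png",cv2.resize(c["image"][200:350,260:420],None,fx=4.5,fy=4,interpolation=cv2.INTER_CUBIC))
c=robot.capture("wrist");cv2.imwrite("pics/j_w.png",c["image"])
c=robot.capture("side");cv2.imwrite("pics/j_s.png",cv2.resize(c["image"][140:240,270:410],None,fx=5,fy=5,interpolation=cv2.INTER_CUBIC))
E
```

```text
9.4667 [ 454.63541469 -176.90946353   64.42902534] [[0.856, -0.001, -0.517], [0.517, 0.0, 0.856], [-0.001, -1.0, 0.001]] [ 1.0062567  -0.81508003 -0.25936882]
tube [ 432.85308221 -400.76155538   27.        ]
```

View pics/j_sc.png

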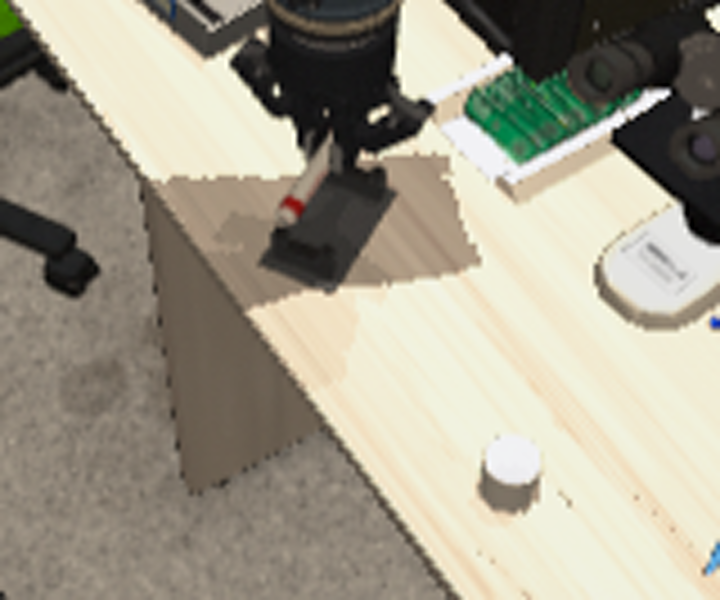

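View pics/j_w.png

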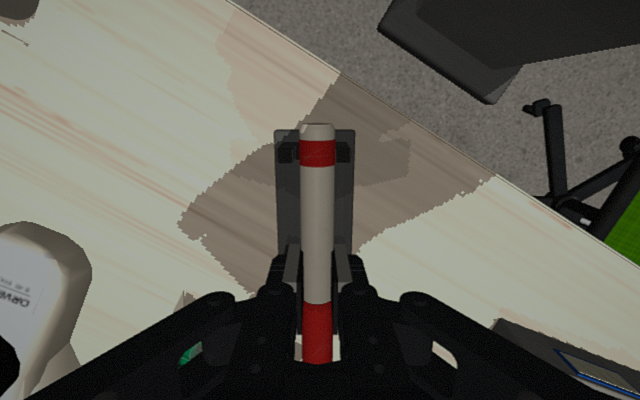

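View pics/j_s.png

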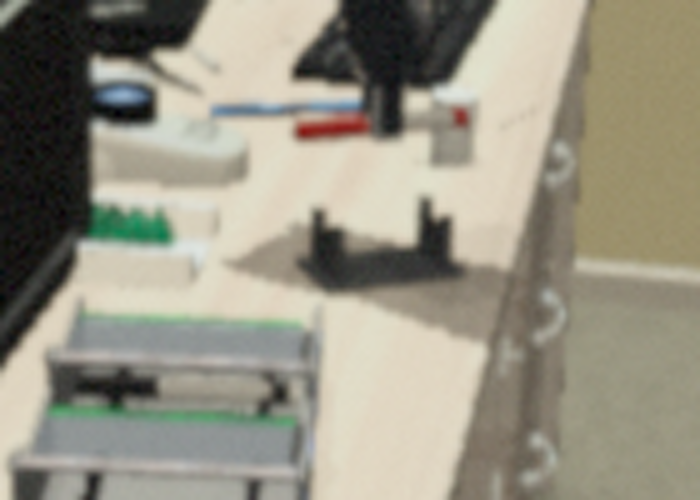

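```bash
python3 - <<'E'
from bench import robot
from h import *
import cv2
s=robot.sense();R=s["tcp_rot"];p=s["eef_pos"];print(s["t"],p)
c=robot.capture("wrist")
np.savez("pics/k.npz",mtx=c["mtx"],T=c["T"])
cv2.imwrite("pics/k.png",cv2.resize(c["image"][115:275,250:380],None,fx=5,fy=3.7,interpolation=cv2.INTER_CUBIC))
for r,k,z in [(130,274,6),(130,356,6)]:print((R.T@(atz(c,r,k,z)-p)).round(1))
E
```

```text
9.6167 [ 455.91069366 -178.04776033   65.88513958]
[-53.   59.9 -29.2]
[-52.9  59.8  26.4]
```

View pics/k.png

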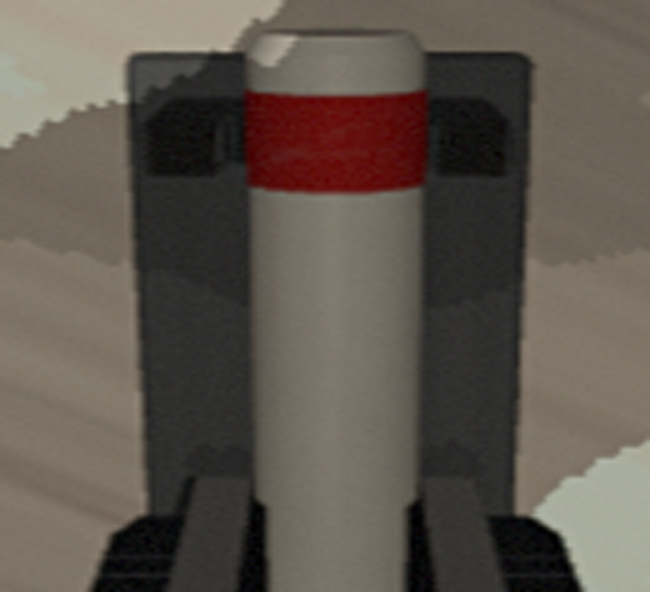

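{"api": "move_arm", "payload": {"deltas": [[-0.18,1,-0.08,0,-1],[-0.18,2.5,-0.08,0,-1],[-0.18,4,-0.08,0,-1],[-0.18,5,-0.08,0,-1],[-0.18,5.8,-0.08,0,-1],[-0.18,6.3,-0.08,0,-1],[-0.18,6.3,-0.08,0,-1],[-0.18,6.3,-0.08,0,-1]]}}

```text
t: 10.33
eef_pos: [455.0, -180.0, 3.0]
tcp_rot: [[0.857, 0.002, -0.516], [0.516, -0.001, 0.857], [0.001, -1.0, -0.002]]
ft_force: [-0.3, -0.7, -0.3]
grip_width: 0.137
```

```bash
cat > look3.py <<'E'
import sys
from bench import robot
from h import *
import cv2
n=sys.argv[1]
c=robot.capture("wrist");a=cv2.resize(c["image"][100:300,220:420],(400,400))
c=robot.capture("side");b=cv2.resize(c["image"][140:220,300:380],(400,400),interpolation=cv2.INTER_CUBIC)
cv2.imwrite(f"pics/{n}.png",np.hstack([a,b]))
s=robot.sense();print(s["t"],s["eef_pos"],s["ft_force"],s["grip_width"])
E
python3 look3.py l1
```

```text
10.4333 [ 455.35599628 -180.08479072    3.42969   ] [-0.96658758 -0.42311298 -0.40689376] 0.13838996261276876
```

View pics/l1.png

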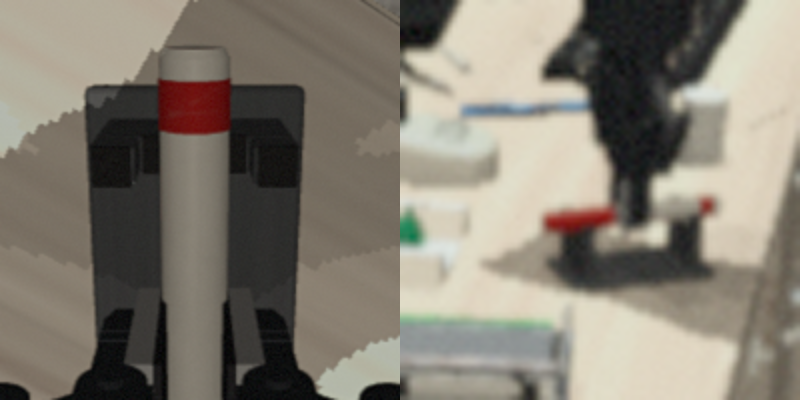

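{"api": "move_arm", "payload": {"deltas": [[0,0.15,0,0,-1],[0,0.3,0,0,-1],[0,0.35,0,0,-1],[0,0.35,0,0,-1]]}}

```text
t: 10.77
eef_pos: [455.6, -180.2, 0.1]
tcp_rot: [[0.857, 0.003, -0.516], [0.516, -0.002, 0.857], [0.002, -1.0, -0.003]]
ft_force: [0.5, 0.3, 1.3]
grip_width: 0.134
```

{"api": "move_arm", "payload": {"deltas": [[0,0.08,0,0,-1],[0,0.12,0,0,-1],[0,0.12,0,0,-1]]}}

```text
t: 11.02
eef_pos: [455.7, -180.2, -0.1]
tcp_rot: [[0.857, 0.004, -0.516], [0.516, -0.002, 0.857], [0.003, -1.0, -0.004]]
ft_force: [-3.3, 2.4, 14.4]
grip_width: 0.138
```

{"api": "move_arm", "payload": {"deltas": [[0,0,0,0,-0.6],[0,0,0,0,-0.3],[0,0,0,0,-0.3],[0,0,0,0,-0.3],[0,0,0,0,-0.3]]}}

```text
t: 11.43
eef_pos: [455.6, -180.2, -0.2]
tcp_rot: [[0.857, 0.004, -0.516], [0.516, -0.002, 0.857], [0.002, -1.0, -0.004]]
ft_force: [0.0, 0.1, 0.3]
grip_width: 0.348
```

```bash
python3 look3.py m1
```

```text
11.5333 [ 4.55572227e+02 -1.80147748e+02 -2.48403853e-01] [ 0.35142082 -0.50261281  0.12395958] 0.3491415764280518
```

View pics/m1.png

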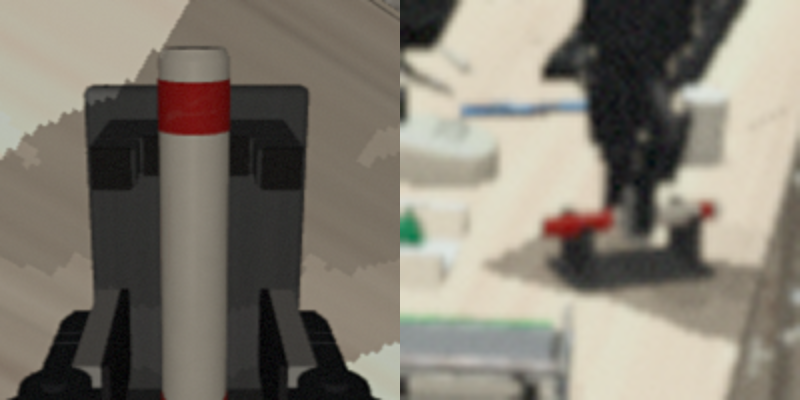

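Released, seated; fingers clear of it. Retreat straight up.

{"api": "move_arm", "payload": {"deltas": [[0,-0.5,0,0,-0.3],[0,-1.5,0,0,-0.3],[0,-3,0,0,-0.3],[0,-5,0,0,-0.3],[0,-8,0,0,-0.3],[0,-11,0,0,-0.3],[0,-14,0,0,-0.3],[0,-17,0,0,-0.3],[0,-18,0,0,-0.3],[0,-18,0,0,-0.3],[0,-18,0,0,-0.3]]}}

```text
t: 12.45
eef_pos: [454.9, -179.9, 179.7]
tcp_rot: [[0.857, 0.004, -0.516], [0.516, -0.002, 0.857], [0.003, -1.0, -0.004]]
ft_force: [-0.8, -0.0, -0.9]
grip_width: 0.354
```

```bash
python3 look2.py n1; python3 - <<'E'
from bench import robot
import cv2
c=robot.capture("scene");cv2.imwrite("pics/n1c.png",cv2.resize(c["image"][120:350,230:420],None,fx=3.6,fy=2.6,interpolation=cv2.INTER_CUBIC))
E
```

```text
12.45 [ 454.94231526 -179.86520338  179.71562067] [-0.77101513 -0.0469523  -0.86874763] 0.3536984504581879 [-3.76328086e-01  1.82049860e-01 -1.44807727e-01  1.23904074e+00
 -2.48097393e-04 -9.18405750e-01]
```

View pics/n1.png

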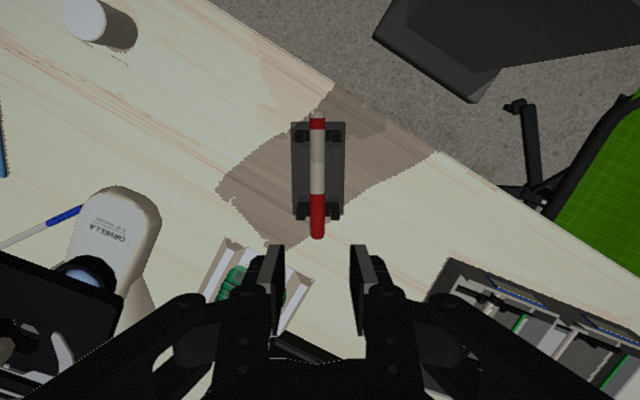

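View pics/n1s.png

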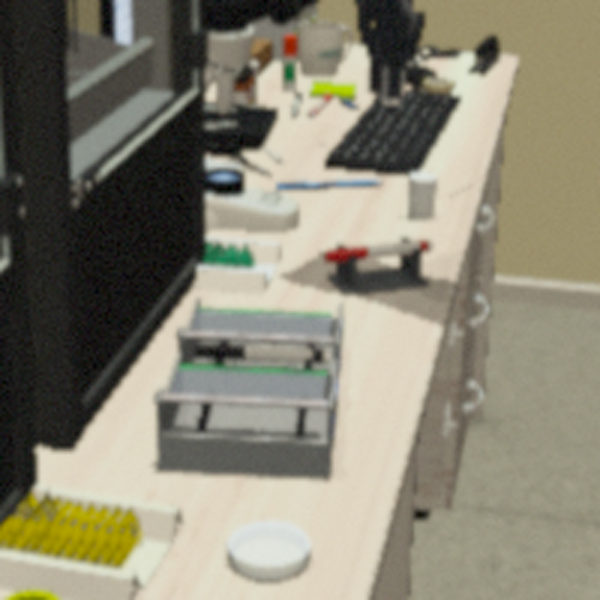

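View pics/n1c.png

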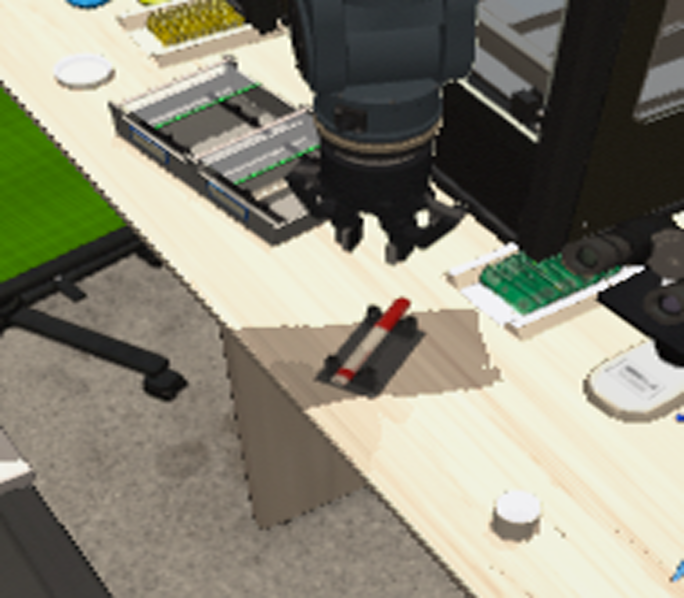

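```bash
python3 - <<'E'
from bench import robot
from h import *
c=dict(np.load("pics/n1.npz"))
th=np.radians(31);ex=np.array([np.cos(th),np.sin(th),0]);ey=np.array([-ex[1],ex[0],0]);o=np.array([453.7,-180,0])
for r,k in [(112,317.5),(239,317.5)]:
    w=atz(c,r,k,37.5)-o;print(round(w@ex,1),round(w@ey,1))
print(robot.job_done(),robot.sense()["t"])
E
```

```text
-60.7 -0.8
63.5 -0.7
the job is handed in; nothing more can be done
the job is handed in; nothing more can be done
```

The red marker is out of the dispenser's left bay and lying in both notches of the pen rest. I handed the job in at about 12.6 s of the 38 s allowed.

- **Taking it out:** I lowered the fingers astride the marker. The +y finger pressed the flap down and held it open while I gripped. I then lifted straight up, and the flap sprang shut.
- **Laying it down:** I set the marker down with a light contact of about 14 N, opened the fingers and retreated straight up.

**Last checks:**
- **Position:** the marker is about 1 mm off the notch line at both ends and about 1.4 mm off centre lengthwise. It lies parallel to the notches within the accuracy of my measurement.
- **Level:** I judged this by eye from the side and scene pictures only.
- **Everything else:** both flaps are shut and the black marker is still in its bay. The petri dish and objective tube look undisturbed, and the gripper touches nothing.

**What disagreed:** the fingertips turned out to be about 33 mm behind the reported TCP at the opening I used, much more than the stated pad setback of up to 13 mm. The wrist and side pictures and the flap's movement all showed this. So I set the heights from what I saw, and gripped at a reported TCP height of −16 mm without the fingers touching the floor.

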